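Switch on the bench scale, change its unit and tare the bowl

TASK

Get the bench scale ready for weighing glaze into the white bowl that already stands on it: switch it on by pushing the raised, white-marked end of the red rocker fully down, then press the yellow unit key fully down and let it come up, then hold the blue tare key fully down for two seconds and let go. It is all done by pushing with the closed fingertips; leave the grey key alone and the rocker on. Do not touch the steel pan or the bowl, which would spoil the tare, nor shift the mould, the jar or the green apple beside the scale.

Things in the scene. Friction and masses are not known exactly. Their poses are not given: they have to be found in the camera images.
- scale: White bench scale, fixed, 290 deep (its x, front to back) by 280 wide (its y, to the left for the operator in front), turned up to 0.45 rad. Origin: centre of its underside. Its front 100 mm is a dark panel rising 12 degrees to the back, 40 to 61 mm above the bench. A row 29 mm up the slope holds, in the scale's y: red rocker +100, yellow key +35, grey key -25, blue key -85 mm.
- pan: Brushed steel weighing pan of the scale, 186 (x) by 244 (y) by 6 mm, its top 74 mm above the bench, from x = -45 to +141 mm in the scale's frame. Its origin and axes are those of the scale.
- power (a joint): Red rocker (mains), 36 mm long across the scale, 24 wide, shaped as a shallow V hinged at its middle. 0 rad: off, outer end (scale's left) raised; 0.32: on, outer half flat, 4.5 mm off the panel, inner end raised. No spring: stays where left; friction takes 2 to 3 N at 12 mm from the hinge. Fingers reaching past the V onto the inner half block it.
- power_on_end (a point): Surface of the rocker's outer, white-marked half (raised when off), 14 mm from the hinge, 4 mm from its outer end: push here, along the panel's normal. Off it stands 9 mm off the panel, on 4.5 mm. When off its axes are the panel's: x up the slope, y to the scale's left, z the outward normal.
- unit_key (a joint): Travel of the yellow key: 0 m up, 0.004 m fully down. Spring return, about 1 N to start and 4 N fully down.
- unit_key_top (a point): Centre of the top face of the yellow unit key, a cap 24 (up the slope) by 34 mm (across), standing 6 mm off the panel when up. Axes: x up the slope, y to the scale's left, z the outward normal of the panel; it is pressed along -z.
- tare_key (a joint): Travel of the blue key: 0 m up, 0.004 m fully down. Spring return, about 1 N to start and 4 N fully down.
- tare_key_top (a point): Centre of the top face of the blue tare key, of the same size and axes as the yellow key.
- hold_key (a joint): Travel of the grey key between the yellow and the blue one, of the same size and spring: not to be pressed.
- bowl: White ceramic bowl, 124 mm wide at the rim and 55 mm high, loose on the pan. Origin: centre of its underside, z up.
- mould: Closed two-part plaster mould with two black rubber bands, 96 x 90 x 104 mm high, loose on the bench. Origin: centre of its underside.
- glaze_jar: Green glass jar with a white cap, 80 mm wide, 100 mm high, loose on the bench. Origin: centre of its underside.
- apple: Small green glazed apple with a stem, 66 mm wide, 63 mm high, loose on the bench. Origin: centre of its underside.
Not all that is in view belongs to the job. Of the things that look like the apple, the middle-sized one is meant.

How it is judged:
By the outcome, as a careful person would: the job done as asked, in the order asked, and still so for the second after the job is handed in, with the robot touching nothing.
It also fails if it takes over 45 s, if anything falls off the work surface, if the arm or the gripper's body presses on something with over 40 N, if the wrist force passes 120 N, or if a joint passes its speed limit or range.

ROBOT

A 6-joint arm with a two-finger parallel gripper is mounted at the origin on the work surface. World frame = base frame: x ahead of the robot, y to its left, z up, the work surface at z = 0. Lengths are in mm, angles in rad, forces in N, time in s.
With the tool pointing down it reaches from about 350 to 875 mm from the base axis. Payload 4.2 kg.
Tool frame: the origin (TCP) lies at the very end of the fingers, on their centre line; the grasp point (between the pads) lies 19 mm behind it; z points along the fingers, y is the line along which they close (so a half turn about z gives the same grasp; the last joint's range is limited). The gripper opens to 85 mm and grips with 20 to 120 N. Pads are 22 mm wide; open, the fingers measure 114 mm over their backs; the gripper's body (76 mm by 85 mm) begins 54 mm behind the grasp point. The pads swing forward as they close: fully open they stand 13 mm farther back than shut.
Start: joints at [1.37, 0.385, 0.008, 0, -1.194, -0.259], TCP at [277.322, 560.082, 231.312] pointing down, gripper open.
Joint ranges: [-3.14, 3.14], [-1.21, 2.06], [-1.07, 1.41], [-3.16, 2.05], [-2.99, -0.16], [-3.1, 3.1]. Speed limits (rad/s): [2.79, 2.79, 3.14, 3.14, 3.14, 3.14].

INTERFACE

Orientations are given as a unit quaternion [x, y, z, w].
In Python, from bench import read_state, get_image, get_calibration, job_done gives the robot as it stands.
- The arm moves only by the shell command python3 -m creep 'ROWS'. ROWS is a JSON object of lists of equal length, an entry for each row: "translation": the shift along the world's x, y, z in cm, a list of three; "delta_rot": the turn, a rotation vector about the world's x, y, z in degrees, a list of three; "hand": the finger opening in cm, from 0 to 8.54. A call has 1 to 8 rows; each row is the pose to reach, as a shift and turn from the pose commanded when the call began; what a row does not reach only later rows make up. A row lasts 1/8 s, in which the tool goes at most 62.5 mm and 10.7 degrees, less where a joint would pass 70% of its speed; a pose out of reach is approached as far as the arm can. A call with a gripper value outside its range is refused whole. The fingers move at their own pace and stop on an object; the grip force is fixed at half the most. Time passes only in rows, so rows that repeat a pose let the fingers close. It gives the time, the measured TCP pose, the force, the opening and the grip force at its end, in the units of the state.
- read_state(): the state, without advancing time (a new reading comes with each control period).
- get_image(name): name is "scene" or "side" or "wrist"; returns (picture, depth): 400x640x3 uint8, red, green, blue; 400x640 float32, mm along the optical axis (not along the pixel's ray), 0 where there is no reading.
- get_calibration(name): a dict with "intrinsics" (3x3 intrinsics, pixels), "xyz" and "attitude" of the camera in the world. Camera axes: x right, y down, z forward; pixel columns grow to the right and rows downward; lengths in mm; the calibration is good to about 2 mm. A picture is of the moment at which its call begins: read the wrist's pose just before it. get_calibration takes no time and is no camera call; for the wrist camera it gives the pose at the moment of the call.
- job_done(): hands the job in; it is judged then, once.
The state is a dict: "clock": time; "joints": joint angles; "joint_vel": joint speeds; "joint_efforts": joint torques, N m; "position": TCP position; "ee_rot": TCP orientation; "contact_force": force on the tool from outside, world axes, zero at the start; "wrist_torque": the same for the moment, N m; "gripper_width": finger opening in mm; "grasp_force": force on a finger pad.
Only numpy, scipy, OpenCV 4.12 (cv2) and the standard library are available. Lean on these libraries where they do the work, as an engineer would, in place of code of your own. Each camera call takes 0.05 s, during which the arm holds its last target. There are 200 camera calls.

## Working session

There is one attempt and no reset: what is moved stays moved. The work goes in short steps, Python scripts to look and compute and a shell command to move; the robot and the scene stay as the last step left them, time stands still between calls to the robot, and variables do not carry over. Pictures are saved under pics/ and viewed, at most 10 in all, crops included, and the job is handed in when it is done.

```bash
mkdir -p pics; ls; python3 - <<'E'
from bench import *
import numpy as np, cv2
for n in ("scene","side","wrist"):
    c=get_calibration(n); im,d=get_image(n)
    np.savez(f"{n}0.npz",im=im,d=d,K=c["intrinsics"],xyz=c["xyz"],att=c["attitude"])
    cv2.imwrite(f"pics/{n}0.png",im[:,:,::-1]); print(n,c)
print(read_state())
E
```

```text
pics
scene {'intrinsics': array([[396.42021392,   0.        , 325.14217664],
       [  0.        , 396.42021392, 205.24656681],
       [  0.        ,   0.        ,   1.        ]]), 'xyz': array([1002.39520432, -510.6323576 ,  842.95542508]), 'attitude': array([ 0.88105086,  0.32901676, -0.12835133, -0.31467966])}
side {'intrinsics': array([[496.62821421,   0.        , 320.48382748],
       [  0.        , 496.62821421, 199.09044693],
       [  0.        ,   0.        ,   1.        ]]), 'xyz': array([  190.82707125, -1078.78120636,  1004.04118991]), 'attitude': array([ 0.8938699 , -0.14858633,  0.0762415 , -0.41606001])}
wrist {'intrinsics': array([[354.84463259,   0.        , 312.76967617],
       [  0.        , 354.84463259, 201.24833585],
       [  0.        ,   0.        ,   1.        ]]), 'xyz': array([339.80008333, 529.30171309, 373.9097238 ]), 'attitude': array([-0.52204443,  0.84141718,  0.11833789, -0.07404646])}
{'clock': 0.15, 'joints': array([ 1.36961128e+00,  3.85390556e-01,  6.93989702e-03, -3.39838796e-04,
       -1.19401832e+00, -2.58590656e-01]), 'joint_vel': array([ 3.02711965e-04, -1.18966321e-03,  4.69476946e-03,  6.30406550e-04,
       -4.43937671e-05,  1.18318517e-04]), 'joint_efforts': array([-1.43020065e-03, -3.92679513e+01,  1.88581002e+01,  4.18865651e+00,
       -3.40189668e-03, -8.97560000e-07]), 'position': array([277.14094292, 559.70013419, 230.46833157]), 'ee_rot': array([ 9.73677326e-01, -2.27929243e-01, -1.33881434e-04,  8.40512568e-04]), 'contact_force': array([ 0.44641229, -0.2210623 , -0.33844548]), 'wrist_torque': array([ 0.04239534, -0.00466607,  0.01286291]), 'grasp_force': 0.0, 'gripper_width': 85.42983281985114}
```

View pics/scene0.png

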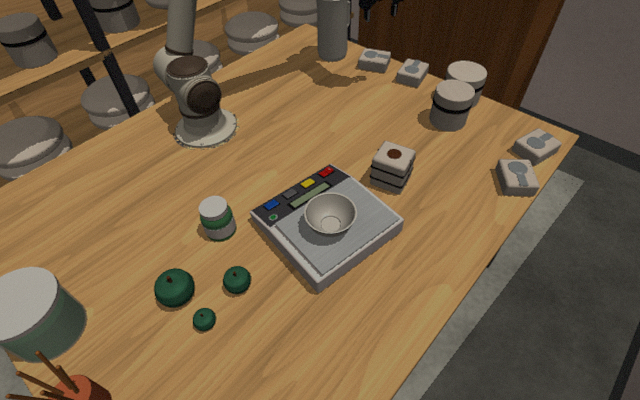

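View pics/side0.png

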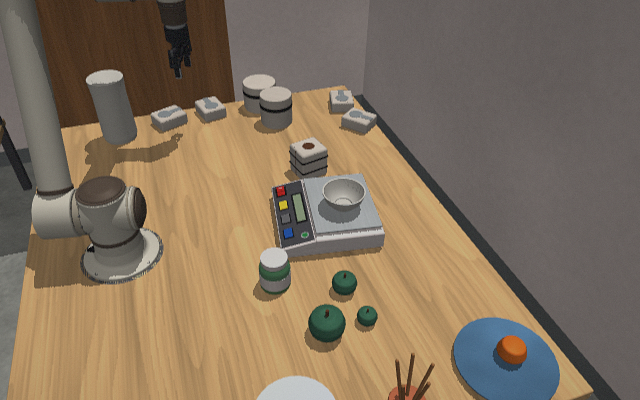

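The scene picture shows the scale with red rocker at (327,172), yellow (308,183), grey (291,193) and blue (272,204). In the side picture they are at (281,190), (283,205), (285,218) and (288,233). Things that could be mistaken:
- **Red:** the rocker at side (281,190), against the orange item on the blue plate at (512,349). The rocker is meant.
- **Blue:** the key at side (288,233), against the blue plate at (505,365). The key is meant.
- **Apples (side):** large (327,322), middle (344,282), small (367,316). The middle one is to be left alone.
- **Green mark:** the round one on the panel at side (305,235) is not a key.

```bash
cat > h.py <<'E'
import numpy as np, cv2
from scipy.spatial.transform import Rotation as R
HSV={'red':[((0,150,70),(6,255,255)),((174,150,70),(180,255,255))],'yellow':[((22,150,80),(35,255,255))],'blue':[((105,130,60),(125,255,255))]}
def ray(K,xyz,att,uv):
    d=R.from_quat(att).apply(np.linalg.solve(K,[uv[0],uv[1],1.])); return np.array(xyz),d
def cents(im,roi,up=4):
    x0,y0,x1,y1=roi; h=cv2.cvtColor(im,cv2.COLOR_RGB2HSV); out={}
    for n,rs in HSV.items():
        m=sum(cv2.inRange(h,*r) for r in rs); z=np.zeros_like(m); z[y0:y1,x0:x1]=m[y0:y1,x0:x1]
        k,l,s,c=cv2.connectedComponentsWithStats(z)
        if k<2: continue
        i=1+np.argmax(s[1:,4]); out[n]=(c[i],s[i],l==i)
    return out
def tri(rays):
    A=np.zeros((3,3));b=np.zeros(3)
    for o,d in rays:
        d=d/np.linalg.norm(d);P=np.eye(3)-np.outer(d,d);A+=P;b+=P@o
    p=np.linalg.solve(A,b); return p,[np.linalg.norm(np.cross(p-o,d/np.linalg.norm(d))) for o,d in rays]
def depthpt(K,xyz,att,mask,d):
    v,u=np.nonzero(mask&(d>0)); z=d[v,u]
    P=np.c_[(u-K[0,2])/K[0,0]*z,(v-K[1,2])/K[1,1]*z,z]; return R.from_quat(att).apply(P)+xyz
E
python3 - <<'E'
from h import *
S={n:dict(np.load(n+'0.npz')) for n in('scene','side')}
C={'scene':cents(S['scene']['im'],(250,160,340,230)),'side':cents(S['side']['im'],(265,175,330,255))}
P={}
for n in('red','yellow','blue'):
    rs=[]
    for s in S:
        q=S[s];c=C[s][n];rs.append(ray(q['K'],q['xyz'],q['att'],c[0]))
        print(n,s,c[0].round(1),c[1],'depth mean',depthpt(q['K'],q['xyz'],q['att'],c[2],q['d']).mean(0).round(1))
    P[n],e=tri(rs);print(n,P[n].round(1),np.round(e,1))
v=P['yellow']-P['blue'];print('yaw',np.arctan2(-v[0],v[1]),np.linalg.norm(v))
v=P['red']-P['blue'];print('yaw',np.arctan2(-v[0],v[1]),np.linalg.norm(v))
a=S['scene']['im'][155:235,240:350];b=S['side']['im'][175:255,260:370]
cv2.imwrite('pics/crop0.png',cv2.resize(np.vstack([a,b])[:,:,::-1],None,fx=3.7,fy=3.7,interpolation=cv2.INTER_CUBIC))
E
```

```text
red scene [325.6 171.3] [318 166  16  11  82] depth mean [475.4  67.4  50.3]
red side [280.3 190.9] [276 186   9  11  66] depth mean [473.6  67.5  50.3]
red [474.1  68.9  48.7] [0.2 0.2]
yellow scene [307.4 182.5] [301 178  14  10  80] depth mean [465.8   2.8  50.7]
yellow side [282.9 205. ] [279 201   9   9  67] depth mean [462.8   1.   51. ]
yellow [463.8   4.7  47.7] [0. 0.]
blue scene [271.1 204.2] [264 199  15  11  85] depth mean [ 446.  -115.    50.9]
blue side [287.9 232.7] [284 228   9  11  81] depth mean [ 443.5 -116.5   50.8]
blue [ 444.2 -114.    48.2] [0. 0.]
yaw -0.16335750349056438 120.38708352016027
yaw -0.1617030195676295 185.3917443408003
```

View pics/crop0.png

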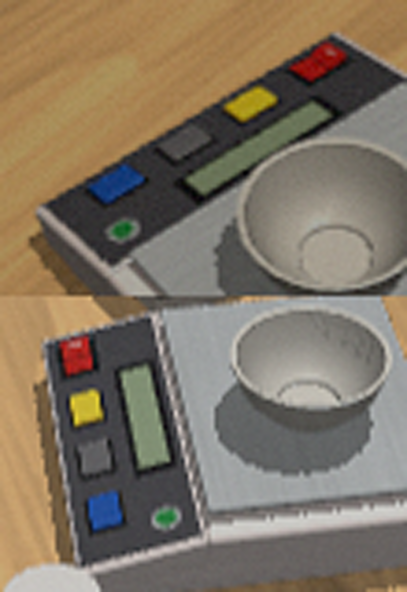

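The crop confirms the choices: the red rocker at top (320,60) with its white dot on the outer side, then yellow (250,103), grey (186,142) and blue (116,182). The rocker's outer end is next to the panel's left edge. Next I work out the viewing pose and where the neighbours stand.

```bash
cat >> h.py <<'E'
N12=np.radians(12)
def toolR(yaw):
    # tool z = -panel normal, tool x = -scale y
    sx=np.array([np.cos(yaw),np.sin(yaw),0]);sy=np.array([-np.sin(yaw),np.cos(yaw),0])
    n=-np.sin(N12)*sx+np.cos(N12)*np.array([0,0,1]); x=-sy;z=-n
    return R.from_matrix(np.c_[x,np.cross(z,x),z])
def delta(st,p,yaw):
    return ((np.array(p)-st['position'])/10).round(2), np.degrees((toolR(yaw)*R.from_quat(st['ee_rot']).inv()).as_rotvec()).round(1)
E
python3 - <<'E'
from h import *
from bench import read_state
st=read_state(); yaw=-.162
print(delta(st,(455,15,200),yaw))
print('cam tilt',R.from_quat(np.load('wrist0.npz')['att']).apply([0,0,1]))
q=dict(np.load('side0.npz'))
sx=np.array([np.cos(yaw),np.sin(yaw)]);sy=np.array([-sx[1],sx[0]])
O=np.array([464.,3.3])-35*sy+117*sx; print('scale origin',O)
for n,uv,z in(('mould',(309,146),104),('jar',(273,258),100),('bowl',(344,190),129),('apple',(345,274),60)):
    o,d=ray(q['K'],q['xyz'],q['att'],uv);p=o+d*(z-o[2])/d[2];print(n,p.round(0),'scale xy',(p[:2]-O)@sx,(p[:2]-O)@sy)
E
```

```text
(array([ 17.79, -54.47,  -3.05]), array([  5.9, -11.5, -72.6]))
cam tilt [-0.2481632   0.12183198 -0.96102653]
scale origin [573.82284877 -50.11293747]
mould [608. 196. 104.] scale xy -6.1027584476235575 248.43679293733038
jar [ 370. -241.  100.] scale xy -170.15028917185091 -221.4419387398924
bowl [621. -79. 129.] scale xy 51.079179675706676 -21.295080665170204
apple [ 535. -315.   60.] scale xy 4.357187618355859 -267.2142111011341
```

```bash
python3 -m creep '{"translation":[[2,-6,0],[4.5,-13,0],[7,-20,0],[9,-27,-0.5],[11,-34,-1],[13.5,-41,-2],[16,-48,-2.5],[17.8,-54.5,-3]],"delta_rot":[[0.7,-1.4,-9],[1.5,-2.9,-18],[2.2,-4.3,-27],[3,-5.8,-36.3],[3.7,-7.2,-45],[4.4,-8.6,-54],[5.2,-10.1,-63],[5.9,-11.5,-72.6]],"hand":[0,0,0,0,0,0,0,0]}'
python3 -m creep '{"translation":[[0,0,0],[0,0,0],[0,0,0]],"delta_rot":[[0,0,0],[0,0,0],[0,0,0]],"hand":[0,0,0]}'
cat > look.py <<'E'
import sys
from h import *
from bench import *
tag=sys.argv[1]
st=read_state();c=get_calibration('wrist');im,d=get_image('wrist')
np.savez(tag+'.npz',im=im,d=d,K=c['intrinsics'],xyz=c['xyz'],att=c['attitude'])
print(st['clock'],st['position'].round(1),st['gripper_width'],st['contact_force'].round(1),delta(st,st['position'],-.162))
print('rot dev',delta(st,(455,15,200),-.162))
cv2.imwrite(f'pics/{tag}.png',im[:,:,::-1])
K,x,a=c['intrinsics'],c['xyz'],c['attitude']
for n,(cc,s,m) in cents(im,(0,0,640,400)).items():
    o,r=ray(K,x,a,cc);p=o+r*(51-o[2])/r[2]
    print(n,cc.round(1),s,'ray z51',p.round(1),'depth med',np.median(depthpt(K,x,a,m,d),0).round(1))
E
python3 look.py w1
```

```text
clock: 1.15
position: [433.2, 84.2, 207.3]
ee_rot: [-0.642, 0.759, -0.08, 0.069]
contact_force: [0.1, 0.7, 0.0]
gripper_width: -0.3
grasp_force: 0.0
clock: 1.52
position: [433.3, 87.3, 207.5]
ee_rot: [-0.645, 0.757, -0.08, 0.068]
contact_force: [-0.7, -0.8, -1.2]
gripper_width: 0.0
grasp_force: 0.0
1.525 [433.3  87.3 207.5] 0.0456423123669943 [-0.7 -0.8 -1.2] (array([0., 0., 0.]), array([ 0. ,  0.1, -0.2]))
rot dev (array([ 2.17, -7.23, -0.75]), array([ 0. ,  0.1, -0.2]))
red [302.5 156. ] [289 146  28  21 586] ray z51 [471.9  58.8  51. ] depth med [471.7  58.7  51.7]
yellow [302.  88.] [ 288   67   29   44 1247] ray z51 [463.    3.5  51. ] depth med [462.4   3.6  53.1]
```

View pics/w1.png

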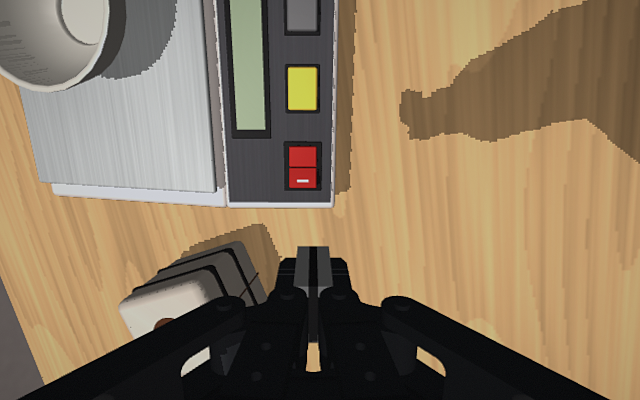

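The wrist picture shows the rocker (off) with its hinge line at row 167 and its white mark at (303,182), which is the outer half. Yellow is at (302,88), and the closed fingertips are at (313,247). All views put the yellow key near (463,3.5). I approach to 30 mm above the rocker's outer half, along the panel normal.

```bash
python3 -m creep '{"translation":[[1.2,-0.1,-4],[2.4,-0.3,-8],[3.4,-0.4,-11.5],[3.75,-0.4,-13.2],[3.75,-0.4,-13.2],[3.75,-0.4,-13.2]],"delta_rot":[[0,0,0],[0,0,0],[0,0,0],[0,0,0],[0,0,0],[0,0,0]],"hand":[0,0,0,0,0,0]}'
python3 look.py w2
python3 - <<'E'
from h import *
q=dict(np.load('w2.npz'))
cv2.imwrite('pics/w2c.png',cv2.resize(q['im'][50:350,160:480][:,:,::-1],None,fx=2,fy=2))
q=dict(np.load('w1.npz'))
for uv,z in(((302.5,167.5),50.5),((303,182),54)):
    o,d=ray(q['K'],q['xyz'],q['att'],uv);print((o+d*(z-o[2])/d[2]).round(1))
E
```

```text
clock: 2.33
position: [471.1, 83.2, 76.0]
ee_rot: [-0.645, 0.757, -0.08, 0.069]
contact_force: [-0.5, -0.1, 0.0]
gripper_width: -0.1
grasp_force: 0.0
2.325 [471.1  83.2  76. ] -0.09946206053203749 [-0.5 -0.1  0. ] (array([0., 0., 0.]), array([-0. ,  0.1, -0.1]))
rot dev (array([-1.61, -6.82, 12.4 ]), array([-0. ,  0.1, -0.1]))
red [313.7 211.2] [ 290  178   49   72 3156] ray z51 [473.1  66.9  51. ] depth med [472.6  66.2  52.5]
yellow [317.1  72.1] [ 288   35   55   81 3708] ray z51 [461.2   2.5  51. ] depth med [460.6   1.9  52.6]
[473.7  68.8  50.5]
[474.5  81.   54. ]
```

View pics/w2c.png

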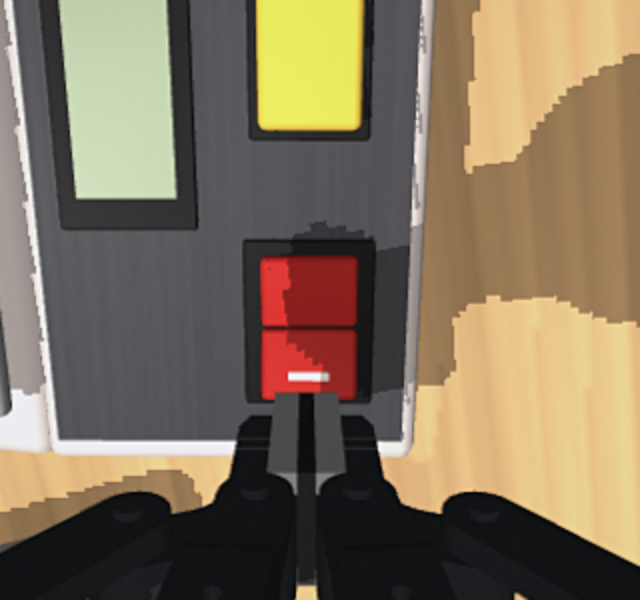

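The fingertip is lined up over the rocker's outer half: tip at crop (308,395), mark at (308,377), hinge at row 327. I move it 1 mm outward and push down along the normal.

```bash
python3 -m creep '{"translation":[[0.2,0.07,-0.9],[0.39,0.04,-1.76],[0.47,0.03,-2.15],[0.51,0.02,-2.35],[0.55,0.01,-2.54],[0.55,0.01,-2.54]],"delta_rot":[[0,0,0],[0,0,0],[0,0,0],[0,0,0],[0,0,0],[0,0,0]],"hand":[0,0,0,0,0,0]}'
```

```text
clock: 3.12
position: [477.0, 83.0, 50.7]
ee_rot: [-0.644, 0.757, -0.08, 0.069]
contact_force: [-1.8, 2.4, 3.6]
gripper_width: 0.1
grasp_force: 2.2
```

```bash
python3 -m creep '{"translation":[[0.02,0,-0.1],[0.02,0,-0.1],[0.04,-0.01,-0.2],[0.04,-0.01,-0.2]],"delta_rot":[[0,0,0],[0,0,0],[0,0,0],[0,0,0]],"hand":[0,0,0,0]}'
```

```text
clock: 3.62
position: [477.2, 82.9, 50.3]
ee_rot: [-0.645, 0.757, -0.081, 0.07]
contact_force: [-13.2, 4.3, 24.3]
gripper_width: 0.2
grasp_force: 13.2
```

```bash
python3 -m creep '{"translation":[[-0.12,0.02,0.6],[-0.5,0.08,2.4],[-0.86,0.14,4.1],[-0.86,0.14,4.1],[-0.86,0.14,4.1]],"delta_rot":[[0,0,0],[0,0,0],[0,0,0],[0,0,0],[0,0,0]],"hand":[0,0,0,0,0]}'
python3 look.py w3
python3 - <<'E'
from h import *
q=dict(np.load('w3.npz'))
cv2.imwrite('pics/w3c.png',cv2.resize(q['im'][100:300,210:430][:,:,::-1],None,fx=2.5,fy=2.5))
E
```

```text
clock: 4.25
position: [467.5, 83.1, 88.3]
ee_rot: [-0.644, 0.758, -0.08, 0.067]
contact_force: [-0.8, -1.4, 0.2]
gripper_width: 0.1
grasp_force: 0.0
4.25 [467.5  83.1  88.3] 0.13074904437120793 [-0.8 -1.4  0.2] (array([0., 0., 0.]), array([ 0.1,  0. , -0. ]))
rot dev (array([-1.25, -6.81, 11.17]), array([ 0.1,  0. , -0. ]))
red [311.9 204.8] [ 289  174   47   65 2810] ray z51 [473.   66.6  51. ] depth med [472.4  66.1  52.9]
yellow [312.8  77.2] [ 287   42   51   74 3511] ray z51 [462.2   3.   51. ] depth med [461.8   2.8  52.8]
```

View pics/w3c.png

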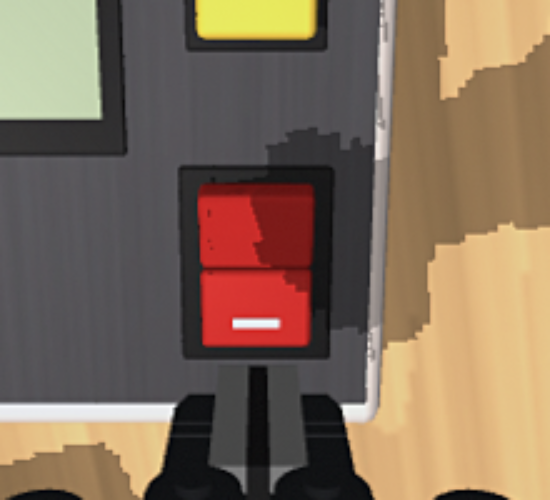

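The outer half (crop 257,305) now lies flat and the inner end stands up, showing its far edge at row 187. I check this against the depth image and compute the next move.

```bash
python3 - <<'E'
from h import *
yaw=-.162;sx=np.array([np.cos(yaw),np.sin(yaw),0]);sy=np.array([-sx[1],sx[0],0]);n=-np.sin(N12)*sx+np.cos(N12)*np.array([0,0,1])
P0=np.array([464.2,3.3,46.0])
for t in('w2','w3'):
    q=dict(np.load(t+'.npz'));m=cents(q['im'],(0,0,640,400))
    P=depthpt(q['K'],q['xyz'],q['att'],m['red'][2],q['d'])-P0; y=P@sy-65;h=P@n
    print(t,[(b,round(float(np.median(h[abs(y-b)<2])),1)) for b in(-14,-8,0,8,14) if (abs(y-b)<2).any()])
    P=depthpt(q['K'],q['xyz'],q['att'],m['yellow'][2],q['d'])-P0;print(' yellow h',np.median(P@n))
    v,u=np.nonzero(m['yellow'][2]);print(' cap y range',np.percentile(P@sy,[2,98]),np.percentile(P@sx,[2,98]))
E
```

```text
w2 [(-14, 6.0), (-8, 5.8), (0, 5.7), (8, 8.1), (14, 9.9)]
 yellow h 7.158004625147953
 cap y range [-16.0297553   16.84002815] [-13.01420859   9.32649194]
w3 [(-14, 10.6), (-8, 8.6), (0, 5.6), (8, 5.8), (14, 5.8)]
 yellow h 7.153005433378759
 cap y range [-15.70777941  16.60287173] [-12.95834969   9.31899932]
```

The depth confirms it: the outer half went from 8–10 mm to a flat 5.8 mm and the inner end is raised, so the rocker is fully on. Next is the yellow key.

```bash
python3 -m creep '{"translation":[[-0.67,-3.9,0],[-1.34,-7.82,0],[-1.34,-7.82,0],[-1.1,-7.86,-1.2],[-0.87,-7.9,-2.25],[-0.87,-7.9,-2.25],[-0.87,-7.9,-2.25]],"delta_rot":[[0,0,0],[0,0,0],[0,0,0],[0,0,0],[0,0,0],[0,0,0],[0,0,0]],"hand":[0,0,0,0,0,0,0]}'
python3 look.py w4
```

```text
clock: 5.18
position: [459.4, 4.8, 66.3]
ee_rot: [-0.644, 0.757, -0.08, 0.068]
contact_force: [-0.1, 1.0, -0.4]
gripper_width: 0.1
grasp_force: 0.0
5.175 [459.4   4.8  66.3] 0.0730167129073311 [-0.1  1.  -0.4] (array([0., 0., 0.]), array([ 0. ,  0.1, -0.1]))
rot dev (array([-0.44,  1.02, 13.37]), array([ 0. ,  0.1, -0.1]))
red [312.9 357.4] [306 342  15  30 381] ray z51 [472.3  66.8  51. ] depth med [471.5  65.   52.7]
yellow [312.  231.8] [ 287  213   51   45 1780] ray z51 [461.3  -4.2  51. ] depth med [460.5  -5.1  52.8]
blue [312.1   6.8] [283   0  60  15 855] ray z51 [445.7 -99.9  51. ] depth med [445.4 -99.4  52.5]
```

```bash
python3 -m creep '{"translation":[[0.2,-0.03,-0.98],[0.29,-0.05,-1.4],[0.33,-0.05,-1.6],[0.37,-0.06,-1.8],[0.4,-0.06,-1.95],[0.4,-0.06,-1.95]],"delta_rot":[[0,0,0],[0,0,0],[0,0,0],[0,0,0],[0,0,0],[0,0,0]],"hand":[0,0,0,0,0,0]}'
```

```text
clock: 5.98
position: [463.3, 4.0, 47.7]
ee_rot: [-0.644, 0.757, -0.081, 0.069]
contact_force: [-6.9, 2.4, 11.6]
gripper_width: 0.2
grasp_force: 6.4
```

```bash
python3 -m creep '{"translation":[[0.02,0,-0.08],[0.02,0,-0.08],[0.02,0,-0.08]],"delta_rot":[[0,0,0],[0,0,0],[0,0,0]],"hand":[0,0,0]}'
python3 -m creep '{"translation":[[-0.1,0.02,0.5],[-0.3,0.05,1.5],[-0.61,0.1,2.93],[-0.86,0.14,4.1],[-0.86,0.14,4.1],[-0.86,0.14,4.1]],"delta_rot":[[0,0,0],[0,0,0],[0,0,0],[0,0,0],[0,0,0],[0,0,0]],"hand":[0,0,0,0,0,0]}'
python3 look.py w5
```

```text
clock: 6.35
position: [463.3, 3.9, 47.6]
ee_rot: [-0.644, 0.757, -0.081, 0.069]
contact_force: [-11.1, 3.3, 20.3]
gripper_width: -0.4
grasp_force: 10.8
clock: 7.1
position: [454.7, 5.2, 86.7]
ee_rot: [-0.644, 0.758, -0.08, 0.068]
contact_force: [0.0, -0.3, -0.5]
gripper_width: 0.0
grasp_force: 0.0
7.1 [454.7   5.2  86.7] 0.029205291983113446 [ 0.  -0.3 -0.5] (array([0., 0., 0.]), array([ 0.,  0., -0.]))
rot dev (array([ 0.03,  0.98, 11.33]), array([ 0.,  0., -0.]))
red [312.8 346.6] [307 342  13   9  91] ray z51 [473.6  76.1  51. ] depth med [473.4  75.6  51.5]
yellow [311.1 225.3] [ 289  202   45   56 2083] ray z51 [ 4.621e+02 -3.000e-01  5.100e+01] depth med [461.4  -1.2  53. ]
blue [311.3  12.3] [ 285    0   53   26 1336] ray z51 [ 445.2 -102.7   51. ] depth med [ 444.9 -102.2   52.8]
```

The extra 0.8 mm of command moved the key only 0.1 mm, with force up to 20 N, so yellow bottomed out; it is back up (depth unchanged). Next is the blue key, 120 mm along -y of the scale.

```bash
python3 -m creep '{"translation":[[-0.65,-3.95,0],[-1.3,-7.9,0],[-1.94,-11.85,0],[-1.94,-11.85,0],[-1.7,-11.89,-1.2],[-1.51,-11.92,-2.05],[-1.51,-11.92,-2.05],[-1.51,-11.92,-2.05]],"delta_rot":[[0,0,0],[0,0,0],[0,0,0],[0,0,0],[0,0,0],[0,0,0],[0,0,0],[0,0,0]],"hand":[0,0,0,0,0,0,0,0]}'
python3 look.py w6
python3 - <<'E'
import cv2
cv2.imwrite('pics/w6c.png',cv2.imread('pics/w6.png')[150:390,200:440])
E
```

```text
clock: 8.15
position: [439.9, -113.5, 66.6]
ee_rot: [-0.645, 0.757, -0.08, 0.068]
contact_force: [0.8, 0.1, -0.7]
gripper_width: -0.2
grasp_force: 0.0
8.15 [ 439.9 -113.5   66.6] -0.18000613816233382 [ 0.8  0.1 -0.7] (array([0., 0., 0.]), array([ 0. ,  0.1, -0.1]))
rot dev (array([ 1.51, 12.85, 13.34]), array([ 0. ,  0.1, -0.1]))
blue [311.4 231.5] [ 287  213   50   45 1835] ray z51 [ 442.1 -122.6   51. ] depth med [ 441.5 -123.4   52.8]
```

View pics/w6c.png

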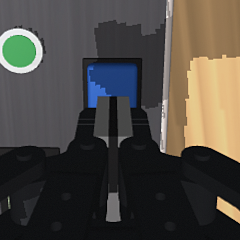

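The tips are centred on the blue key (crop 112,95). Now I press and hold it.

```bash
python3 -m creep '{"translation":[[0.2,-0.03,-0.98],[0.29,-0.05,-1.4],[0.37,-0.06,-1.8],[0.42,-0.07,-2.06],[0.42,-0.07,-2.06],[0.42,-0.07,-2.06],[0.42,-0.07,-2.06],[0.42,-0.07,-2.06]],"delta_rot":[[0,0,0],[0,0,0],[0,0,0],[0,0,0],[0,0,0],[0,0,0],[0,0,0],[0,0,0]],"hand":[0,0,0,0,0,0,0,0]}'
python3 -m creep '{"translation":[[0,0,0],[0,0,0],[0,0,0],[0,0,0],[0,0,0],[0,0,0],[0,0,0],[0,0,0]],"delta_rot":[[0,0,0],[0,0,0],[0,0,0],[0,0,0],[0,0,0],[0,0,0],[0,0,0],[0,0,0]],"hand":[0,0,0,0,0,0,0,0]}'
```

```text
clock: 9.2
position: [443.4, -114.6, 47.4]
ee_rot: [-0.644, 0.757, -0.081, 0.068]
contact_force: [-10.1, 6.5, 22.5]
gripper_width: -0.0
grasp_force: 12.4
clock: 10.2
position: [443.5, -114.6, 47.4]
ee_rot: [-0.644, 0.757, -0.081, 0.068]
contact_force: [-9.8, 6.8, 23.0]
gripper_width: -0.1
grasp_force: 12.4
```

```bash
python3 -m creep '{"translation":[[0,0,0],[0,0,0],[0,0,0],[0,0,0],[0,0,0],[0,0,0],[-0.1,0.02,0.5],[-0.3,0.05,1.5]],"delta_rot":[[0,0,0],[0,0,0],[0,0,0],[0,0,0],[0,0,0],[0,0,0],[0,0,0],[0,0,0]],"hand":[0,0,0,0,0,0,0,0]}'
python3 -m creep '{"translation":[[-0.8,0.1,3.5],[-1.6,0.2,7.5],[-2.2,0.3,10.5],[-2.2,0.3,10.5],[-2.2,0.3,10.5]],"delta_rot":[[0,0,0],[0,0,0],[0,0,0],[0,0,0],[0,0,0]],"hand":[0,0,0,0,0]}'
python3 look.py w7
python3 - <<'E'
from h import *
from bench import get_image,get_calibration
im,d=get_image('side');cv2.imwrite('pics/side1.png',im[:,:,::-1])
a=np.load('side0.npz')['im']
for n,(x0,y0,x1,y1) in dict(bowl=(320,175,368,215),mould=(288,138,330,178),jar=(256,246,294,295),apple=(330,268,360,297)).items():
    print(n,np.abs(a[y0:y1,x0:x1].astype(int)-im[y0:y1,x0:x1]).mean().round(2))
E
```

```text
clock: 11.2
position: [440.7, -114.1, 60.8]
ee_rot: [-0.644, 0.758, -0.08, 0.068]
contact_force: [-0.1, 0.0, 0.1]
gripper_width: -0.0
grasp_force: 0.0
clock: 11.82
position: [418.4, -111.2, 165.2]
ee_rot: [-0.644, 0.758, -0.08, 0.068]
contact_force: [-0.1, -0.2, 0.2]
gripper_width: 0.1
grasp_force: 0.0
11.825 [ 418.4 -111.2  165.2] 0.11237301267294893 [-0.1 -0.2  0.2] (array([0., 0., 0.]), array([ 0.,  0., -0.]))
rot dev (array([ 3.66, 12.62,  3.48]), array([ 0.,  0., -0.]))
yellow [312.8 344.8] [308 342  11   6  58] ray z51 [464.   18.2  51. ] depth med [462.9  16.7  53. ]
blue [311.5 194.5] [ 296  173   32   44 1396] ray z51 [ 443.4 -115.    51. ] depth med [ 442.9 -115.4   52.9]
bowl 5.98
mould 6.72
jar 6.89
apple 4.5
```

View pics/side1.png

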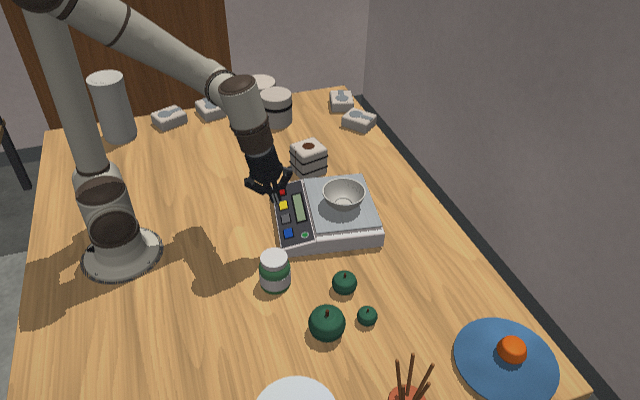

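View pics/w7.png

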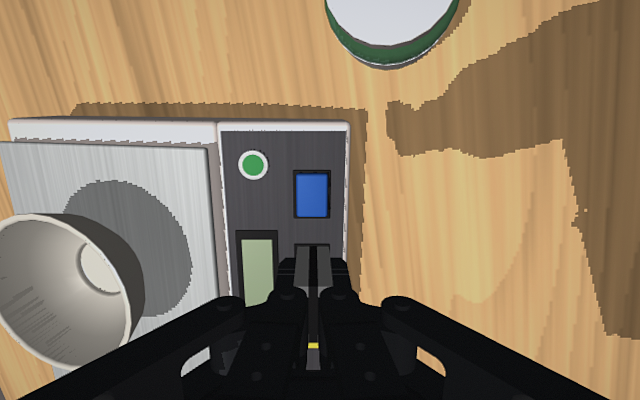

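The side view shows everything in its original place: bowl (344,192), mould (309,156), jar (274,270), apple (344,282). The wrist view shows the blue key back up at (311,195), and the arm is clear. I hand the job in.

```bash
python3 -c "
from bench import *
print(job_done())"
```

```text
the job is handed in; nothing more can be done
None
```

I switched the scale on, pressed the yellow key and let it come up, held the blue tare key down for just over 2 s and released it, then handed the job in after about 12 s with the arm clear and nothing else moved; no verdict came back.

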